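# Start the shaker platform's hold-down screw

### The job

Take the hand screw out of its parking sleeve and stand it upright in the threaded hub in the middle of the shaker platform, its two lugs resting on top of the thread. Without forcing it, turn it backward (anticlockwise from above) until you feel it drop into the start of the thread, then turn it forward (clockwise) one full turn from there. Finish while still gripping the knob, holding the screw upright and started in the hub; leave the bottle, the beaker and the tip box where they are.

Things in the scene. Friction and masses are not known exactly. Their poses are not given: they have to be found in the camera images.
- screw_knob (a point): Centre of the loose hand screw's knob: a round grey fluted plastic cylinder, 38 mm across, 26 mm high, on a steel shank 12.4 mm thick whose tip (11 mm cone) lies 69 mm below this point; 100 g. z points up along the screw, x towards one lug. It starts upright in the sleeve, at any yaw, its knob resting on the sleeve's top, with 1.5 mm of play; draw it straight up at least 60 mm to free it.
- screw_lugs (a point): Point on the screw's axis 47 mm below the knob's centre and 22 mm above the tip, level with the undersides of two small steel lugs that stick out of the shank along this frame's +x and -x, to 10.5 mm from the axis, 2 mm thick. z up along the screw.
- sleeve_top (a point): Centre of the top rim of the fixed parking sleeve: a white upright tube, its top 68 mm above the bench, 34 mm outside and 24 mm inside diameter, on a square 70 mm aluminium foot. z up.
- hub_mouth (a point): Centre of the mouth (top rim) of the threaded steel hub, a round boss 32 mm across standing 50 mm high in the middle of the fixed shaker's aluminium platform. z up. Clear bore 14.4 mm, thread ridges between 14 and 23 mm diameter. Set in at any yaw, the screw rests with its lugs on top of the thread, 0 to 6 mm below the mouth, so its knob's centre is 41 to 47 mm above this point.
- hub_thread (a point): Point on the hub's axis 6 mm below the mouth, where the thread starts. Right-hand, two-start: 12 mm travel a turn. Turned anticlockwise (yaw grows) the screw climbs to the mouth's level, then drops 6 mm; this comes every half turn, when the lugs' line is along this frame's x (either way round) to about 0.3 rad. Set in with the lugs across that x, they land on the thread's top. 2 mm axial play. It holds where it is left.
- hub_deep (a point): Point on the hub's axis 18 mm below the mouth: where the lugs' undersides lie after one full clockwise turn from the drop (12 mm lower than right after it; up to 2 mm higher if lifted against the play). The knob's centre is then 29 mm above the mouth. The thread goes on for another half turn below that.
- shaker: The fixed shaker, origin on the bench under the hub's axis, z up: white case with an aluminium platform 250 mm (x) by 230 mm (y), its top 78 mm above the bench, with low 12 mm rims along both y edges; flat around the hub, which rises to 128 mm.
- bottle_mid (a point): Bystander: middle of an amber glass bottle 70 mm across and 150 mm high standing on the bench, white cap. Leave it.
- beaker_mid (a point): Bystander: middle of an open glass beaker 72 mm across at the rim and 85 mm high standing on the bench. Leave it.
- tipbox_mid (a point): Bystander: middle of a closed white pipette tip box, 120 x 80 x 55 mm, lying on the bench. Leave it.
Mind the look-alikes: they are no part of the job. Of the things like the part that bears screw_knob, leave any that is orange; of the rest the larger one is meant.

How it is judged:
By the outcome, as a careful person would: the job done as asked, in the order asked, and still so for the second after the job is handed in, while the arm keeps its last pose, push and grip.
It also fails if it takes over 72 s, if anything falls off the work surface, if the arm or the gripper's body presses on something with over 40 N, if the wrist force passes 120 N, or if a joint passes its speed limit or range.

### The arm

A 6-joint arm with a two-finger parallel gripper is mounted at the origin on the work surface. World frame = base frame: x ahead of the robot, y to its left, z up, the work surface at z = 0. Lengths are in m, angles in rad, forces in N, time in s.
With the tool pointing down it reaches from about 0.25 to 0.725 m from the base axis. Payload 4 kg.
Tool frame: the origin (TCP) lies on the centre line of the jaws, within the pads' length; the fingertips stand 14 mm ahead of it and the grasp point (between the pads) lies 5 mm behind it; z points along the fingers, x is the direction in which the jaws open and shut, and the axes are right-handed (so a half turn about z gives the same grasp; the last joint's range is limited). The gripper opens to 85 mm and grips with 20 to 120 N. Pads are 22 mm wide; open, the fingers measure 114 mm over their backs; the gripper's body (76 mm by 85 mm) begins 54 mm behind the grasp point. The pads swing forward as they close: fully open they stand 13 mm farther back than shut.
Start: joints at [1.154, 0.241, 0.005, 1.335, 0, 1.571], TCP at [0.202, 0.457, 0.245] pointing down, gripper open.
Joint ranges: [-2.72, 2.72], [-1.05, 1.87], [-1.09, 1.28], [-1.99, 2.15], [-1.42, 1.44], [-3.14, 3.14]. Speed limits (rad/s): [2.79, 2.79, 3.14, 3.14, 3.14, 3.14].

### API

Orientations are given as a unit quaternion [x, y, z, w].
In Python, from workcell import bot gives the robot as it stands.
- The arm moves only by the tool play_rows, never from a script. Its argument "motion" is a list of rows, each an object with "fingers": the closure, from -1 (fully open) to 1 (shut), so that 0 is half open; "translation": the shift along the tool's x, y, z in cm, a list of three; "roll": the turn about the tool's z in degrees. A call has 1 to 20 rows; each row is the pose to reach, as a shift and turn from the pose commanded when the call began, along the tool's axes at that moment; what a row does not reach only later rows make up. A row lasts 1/12 s, in which the tool goes at most 41.7 mm and 7.16 degrees, less where a joint would pass 70% of its speed; a pose out of reach is approached as far as the arm can. A call with a gripper value outside its range is refused whole. The fingers move at their own pace and stop on an object; the grip force is fixed at half the most. Time passes only in rows, so rows that repeat a pose let the fingers close. It gives the time, the measured TCP pose, the force and the opening at its end, in the units of the state.
- bot.get_obs(): the state, without advancing time (a new reading comes with each control period).
- bot.camera(name): name is "scene" or "side" or "wrist"; returns a dict with "pixels" (384x512x3 uint8, red, green, blue), "intrinsics" (3x3 intrinsics, pixels), "world_to_cam" (4x4, takes a point from world to camera coordinates). Camera axes: x right, y down, z forward; pixel columns grow to the right and rows downward; lengths in m; the calibration is good to about 2 mm. A picture is of the moment at which its call begins. There is no depth.
- bot.job_done(): hands the job in, once; it reports no verdict.
The state is a dict: "clock": time; "joint_pos": joint angles; "joint_vel": joint speeds; "tau": joint torques, N m; "eef_pos": TCP position; "tool_rot": TCP orientation; "ft_force": force on the tool from outside, world axes, zero at the start; "ft_torque": the same for the moment, N m; "grip_width": finger opening in m.
Only numpy, scipy, OpenCV 4.12 (cv2) and the standard library are available. Lean on these libraries where they do the work, as an engineer would, in place of code of your own. Each camera call takes 0.05 s, during which the arm holds its last target. There are 200 camera calls.

## Working session

There is one attempt and no reset: what is moved stays moved. The work goes in short steps, Python scripts to look and compute and a tool call to move; the robot and the scene stay as the last step left them, time stands still between calls to the robot, and variables do not carry over. Pictures are saved under pics/ and viewed, about 8 in all and at most 12, crops included, and the job is handed in when it is done.

Besides the shell and the picture viewer there is one more tool, called in YAML: its name, and indented under it one key for each argument. play_rows: Moves the arm, as the interface text tells. Its arguments: {"type":"object","properties":{"motion":{"type":"array","items":{"type":"object","properties":{"fingers":{"type":"number"},"translation":{"type":"array","items":{"type":"number"}},"roll":{"type":"number"}}}}},"required":["motion"]}

```bash
mkdir -p pics; cat > h.py <<'E'
import numpy as np, cv2
from workcell import bot
def cams(*names):
    d={}
    for n in names:
        c=bot.camera(n); d[n]=c
        np.savez(f'{n}.npz',px=c['pixels'],K=c['intrinsics'],T=c['world_to_cam'])
    return d
def ld(n):
    z=np.load(f'{n}.npz'); return z['px'],np.array(z['K'],float),np.array(z['T'],float)
def ray(n,uv):
    _,K,T=ld(n); R=T[:3,:3]; c=-R.T@T[:3,3]
    d=R.T@np.linalg.inv(K)@np.array([uv[0],uv[1],1.]); return c,d/np.linalg.norm(d)
def atz(n,uv,z):
    c,d=ray(n,uv); return c+d*(z-c[2])/d[2]
def proj(n,P):
    _,K,T=ld(n); p=T[:3,:3]@np.array(P,float)+T[:3,3]; p=K@p; return p[:2]/p[2]
def tri(obs):
    A=np.zeros((3,3));b=np.zeros(3)
    for n,uv in obs:
        c,d=ray(n,uv);M=np.eye(3)-np.outer(d,d);A+=M;b+=M@c
    x=np.linalg.solve(A,b);return x
def save(n,name,box=None,s=1):
    p=ld(n)[0][:,:,::-1]
    if box: p=p[box[1]:box[3],box[0]:box[2]]
    p=cv2.resize(p,None,fx=s,fy=s,interpolation=cv2.INTER_CUBIC); cv2.imwrite('pics/'+name,p)
E
python3 - <<'E'
from h import *
cams('scene','side','wrist')
a=np.hstack([ld('scene')[0],ld('side')[0]])[:,:,::-1]
save('scene','a_scene.png',s=1.5);save('side','a_side.png',s=1.5);save('wrist','a_wrist.png')
o=bot.get_obs();print({k:np.round(v,3) for k,v in o.items()})
for n in('scene','side','wrist'):
  T=ld(n)[2];print(n,-T[:3,:3].T@T[:3,3])
E
```

```text
{'clock': np.float64(0.15), 'joint_pos': array([ 1.154,  0.241,  0.004,  1.335, -0.   ,  1.571]), 'joint_vel': array([ 0.001, -0.001,  0.004,  0.   , -0.001,  0.001]), 'tau': array([-0.0000e+00, -3.7264e+01,  2.5264e+01,  1.2000e-02,  0.0000e+00,
       -0.0000e+00]), 'eef_pos': array([0.202, 0.457, 0.245]), 'tool_rot': array([ 0.838,  0.545, -0.001,  0.   ]), 'ft_force': array([-0.02 , -0.065, -0.794]), 'ft_torque': array([ 0.003, -0.004,  0.001]), 'grip_width': np.float64(0.086)}
scene [0.91282737 0.09541657 0.80143602]
side [ 0.28418211 -0.84467082  0.88312905]
wrist [0.13881432 0.48569431 0.37302977]
```

View pics/a_scene.png

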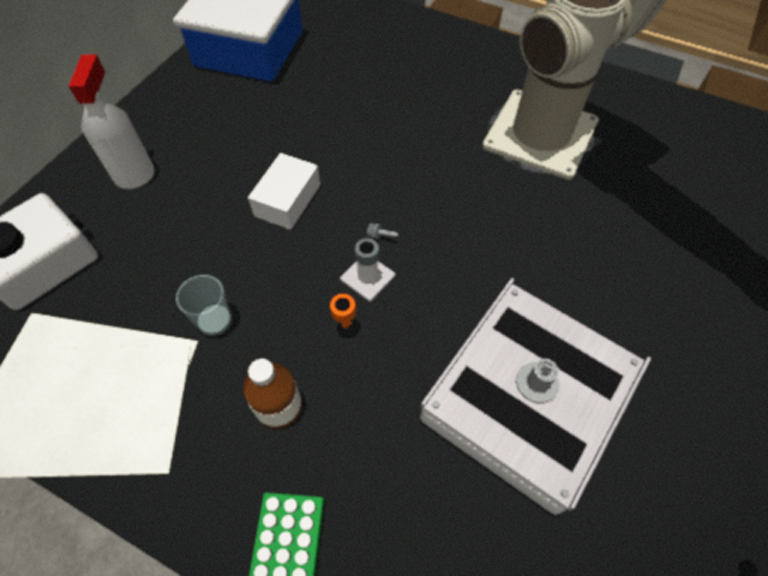

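View pics/a_side.png

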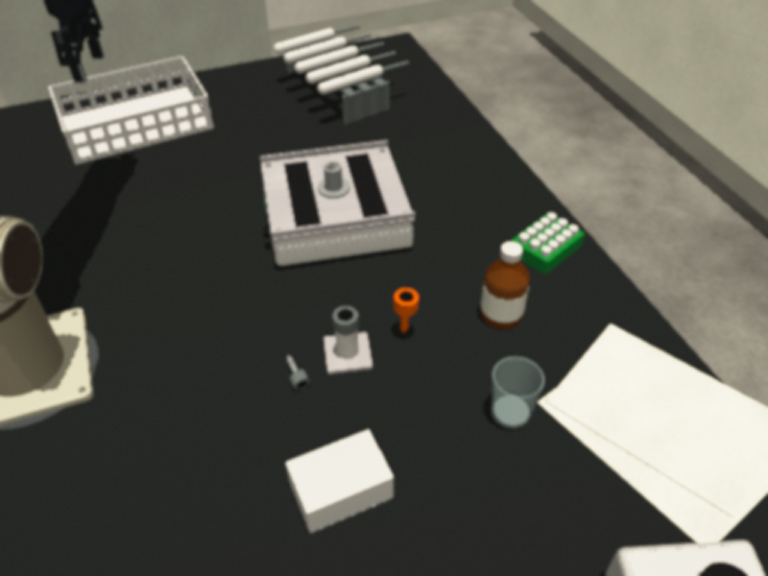

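Candidates (1.5x pixels):
- Scene image: grey knob in the sleeve at (367,249), small grey screw lying at (380,232), orange one at (343,306).
- Side image: the same three at (346,317), (298,372) and (406,300).

Orange is excluded. The sleeve screw is the larger of the two grey ones, so it is the one meant. I'll confirm this in a crop.

```bash
python3 - <<'E'
from h import *
def c(n,x0,y0,w=64,h=48,s=6):
    return cv2.resize(ld(n)[0][y0:y0+h,x0:x0+w,::-1],None,fx=s,fy=s,interpolation=cv2.INTER_CUBIC)
a=np.vstack([np.hstack([c('scene',215,145),c('side',190,195)]),np.hstack([c('scene',330,225),c('side',190,95)])])
cv2.imwrite('pics/b.png',a)
E
```

```text
(no output)
```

View pics/b.png

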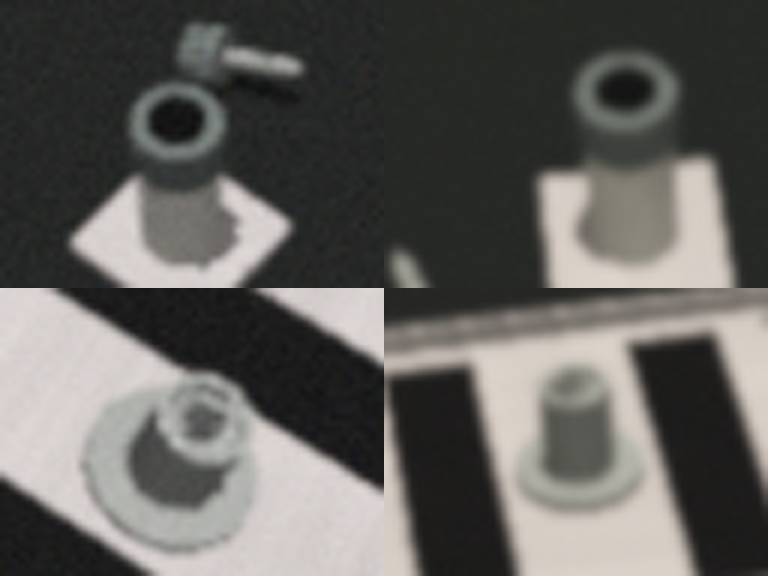

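```bash
python3 - <<'E'
from h import *
f=lambda x,y,x0,y0:((x+.5)/6-.5+x0,(y+.5)/6-.5+y0)
ks,kd=f(178,121,215,145),f(626-384,91,190,195)
hs,hd=f(204,419-288,330,225),f(576-384,386-288,190,95)
for nm,s,d,z in(('knobtop',ks,kd,.094),('hub',hs,hd,.128)):
    print(nm,tri([('scene',s),('side',d)]),atz('scene',s,z),atz('side',d,z))
print('orange',tri([('scene',(343/1.5,306/1.5)),('side',(406/1.5,297/1.5))]))
from scipy.spatial.transform import Rotation as R
o=bot.get_obs();print(R.from_quat(o['tool_rot']).as_matrix().round(4))
E
```

```text
knobtop [ 0.48105737 -0.15305411  0.09204852] [ 0.48176003 -0.1521425   0.094     ] [ 0.48093288 -0.1551652   0.094     ]
hub [0.5672002  0.16661256 0.12522422] [0.5678387  0.16679068 0.128     ] [0.56663128 0.16200488 0.128     ]
orange [ 0.58568026 -0.13857433  0.07635286]
[[ 4.049e-01  9.144e-01 -6.000e-04]
 [ 9.144e-01 -4.049e-01 -1.500e-03]
 [-1.600e-03  0.000e+00 -1.000e+00]]
```

play_rows:
  motion:
    - {"fingers": -1, "translation": [-44.5, 50.3, 0], "roll": 0}
    - {"fingers": -1, "translation": [-44.5, 50.3, 0], "roll": 0}
    - {"fingers": -1, "translation": [-44.5, 50.3, 0], "roll": 0}
    - {"fingers": -1, "translation": [-44.5, 50.3, 0], "roll": 0}
    - {"fingers": -1, "translation": [-44.5, 50.3, 0], "roll": 0}
    - {"fingers": -1, "translation": [-44.5, 50.3, 0], "roll": 0}
    - {"fingers": -1, "translation": [-44.5, 50.3, 0], "roll": 0}
    - {"fingers": -1, "translation": [-44.5, 50.3, 0], "roll": 0}
    - {"fingers": -1, "translation": [-44.5, 50.3, 0], "roll": 0}
    - {"fingers": -1, "translation": [-44.5, 50.3, 0], "roll": 0}
    - {"fingers": -1, "translation": [-44.5, 50.3, 0], "roll": 0}
    - {"fingers": -1, "translation": [-44.5, 50.3, 0], "roll": 0}
    - {"fingers": -1, "translation": [-44.5, 50.3, 0], "roll": 0}
    - {"fingers": -1, "translation": [-44.5, 50.3, 0], "roll": 0}
    - {"fingers": -1, "translation": [-44.5, 50.3, 0], "roll": 0}
    - {"fingers": -1, "translation": [-44.5, 50.3, 0], "roll": 0}
    - {"fingers": -1, "translation": [-44.5, 50.3, 0], "roll": 0}
    - {"fingers": -1, "translation": [-44.5, 50.3, 0], "roll": 0}
    - {"fingers": -1, "translation": [-44.5, 50.3, 0], "roll": 0}
    - {"fingers": -1, "translation": [-44.5, 50.3, 0], "roll": 0}

```text
clock: 1.82
eef_pos: [0.4815, -0.1522, 0.2451]
tool_rot: [0.838, 0.546, -0.0, -0.001]
ft_force: [-0.4, 0.3, 0.7]
grip_width: 0.0856
```

```bash
cat >> h.py <<'E'
from scipy.spatial.transform import Rotation as R
def st():
    o=bot.get_obs();M=R.from_quat(o['tool_rot']).as_matrix()
    print('t %.2f'%o['clock'],'pos',o['eef_pos'].round(4),'yaw %.1f'%np.degrees(np.arctan2(M[1,0],M[0,0])),'z',M[:,2].round(4),'F',o['ft_force'].round(2),'M',o['ft_torque'].round(2),'w %.4f'%o['grip_width'],'q',np.degrees(o['joint_pos']).round(1))
    return o,M
def go(P):
    o,M=st(); print('tool cm',((np.array(P)-o['eef_pos'])@M*100).round(2))
E
python3 - <<'E'
from h import *
go([.4812,-.1535,.245]); cams('wrist'); save('wrist','c.png',s=1.5)
for P in([.4812,-.1535,.094],[.4812,-.1535,.068]): print(proj('wrist',P)*1.5)
E
```

```text
t 1.82 pos [ 0.4815 -0.1522  0.2451] yaw 66.2 z [-1.1e-03  8.0e-04 -1.0e+00] F [-0.38  0.26  0.7 ] M [0.   0.01 0.06] w 0.0856 q [-17.6  14.4   1.1  76.7   0.    6.3]
tool cm [-0.13  0.03  0.01]
[377.5610495  267.77202187]
[377.8127683 258.518462 ]
```

View pics/c.png

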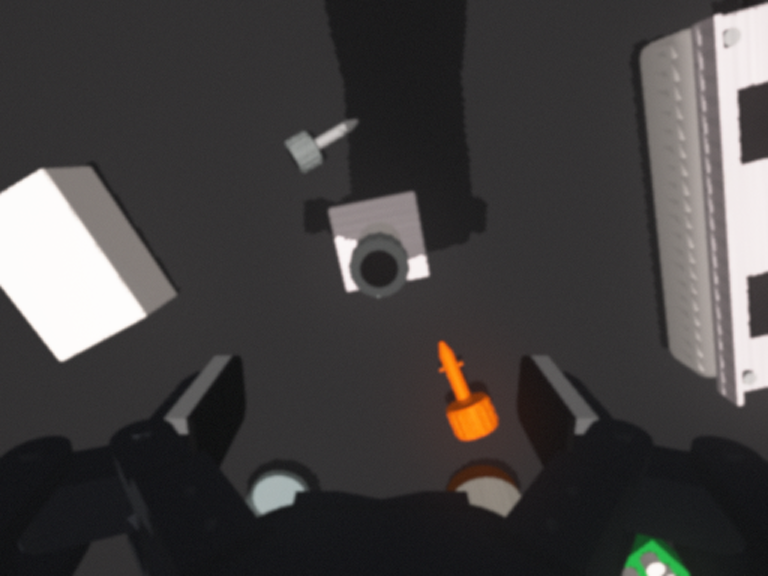

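The wrist view shows the grey knob top centred at (379,265), 1–2 px from the predicted position. The small grey screw lies apart at (320,145) and the orange one is at (465,400). That confirms the choice.

```bash
python3 - <<'E'
from h import *
p=atz('wrist',((379+.5)/1.5-.5,(265+.5)/1.5-.5),.094);print(p)
go([(p[0]+.4812)/2,(p[1]-.1535)/2,.086-0.01])
E
```

```text
[ 0.47971963 -0.15203183  0.094     ]
t 1.87 pos [ 0.4816 -0.1519  0.2453] yaw 66.2 z [-6.e-04  5.e-04 -1.e+00] F [ 0.7   1.21 -0.91] M [0.01 0.07 0.02] w 0.0852 q [-17.5  14.4   1.1  76.7   0.    6.3]
tool cm [-0.13 -0.06 16.93]
```

play_rows:
  motion:
    - {"fingers": -1, "translation": [-0.1, -0.05, 4], "roll": 0}
    - {"fingers": -1, "translation": [-0.1, -0.05, 8], "roll": 0}
    - {"fingers": -1, "translation": [-0.1, -0.05, 11], "roll": 0}
    - {"fingers": -1, "translation": [-0.1, -0.05, 13], "roll": 0}
    - {"fingers": -1, "translation": [-0.1, -0.05, 15], "roll": 0}
    - {"fingers": -1, "translation": [-0.1, -0.05, 16], "roll": 0}
    - {"fingers": -1, "translation": [-0.1, -0.05, 16.9], "roll": 0}
    - {"fingers": -1, "translation": [-0.1, -0.05, 16.9], "roll": 0}
    - {"fingers": -1, "translation": [-0.1, -0.05, 16.9], "roll": 0}
    - {"fingers": -1, "translation": [-0.1, -0.05, 16.9], "roll": 0}

```text
clock: 2.7
eef_pos: [0.4824, -0.1541, 0.0776]
tool_rot: [0.838, 0.546, 0.001, 0.001]
ft_force: [0.4, 0.1, -0.1]
grip_width: 0.0851
```

play_rows:
  motion:
    - {"fingers": 1, "translation": [0, 0, 0], "roll": 0}
    - {"fingers": 1, "translation": [0, 0, 0], "roll": 0}
    - {"fingers": 1, "translation": [0, 0, 0], "roll": 0}
    - {"fingers": 1, "translation": [0, 0, 0], "roll": 0}
    - {"fingers": 1, "translation": [0, 0, 0], "roll": 0}
    - {"fingers": 1, "translation": [0, 0, 0], "roll": 0}
    - {"fingers": 1, "translation": [0, 0, 0], "roll": 0}
    - {"fingers": 1, "translation": [0, 0, 0], "roll": 0}
    - {"fingers": 1, "translation": [0, 0, 0], "roll": 0}
    - {"fingers": 1, "translation": [0, 0, 0], "roll": 0}
    - {"fingers": 1, "translation": [0, 0, 0], "roll": 0}
    - {"fingers": 1, "translation": [0, 0, 0], "roll": 0}

```text
clock: 3.7
eef_pos: [0.4818, -0.1542, 0.077]
tool_rot: [0.838, 0.545, 0.0, 0.001]
ft_force: [-0.3, 0.5, 5.4]
grip_width: 0.0363
```

```bash
python3 - <<'E'
from h import *
st()
E
```

```text
t 3.70 pos [ 0.4818 -0.1542  0.077 ] yaw 66.1 z [ 1.2e-03 -4.0e-04 -1.0e+00] F [-0.28  0.52  5.43] M [ 0.08  0.18 -0.05] w 0.0363 q [-17.8  22.4 -14.6  53.   -0.    6.1]
```

play_rows:
  motion:
    - {"fingers": 1, "translation": [0, 0, -1], "roll": 0}
    - {"fingers": 1, "translation": [0, 0, -3], "roll": 0}
    - {"fingers": 1, "translation": [0, 0, -5], "roll": 0}
    - {"fingers": 1, "translation": [0, 0, -8], "roll": 0}
    - {"fingers": 1, "translation": [0, 0, -11], "roll": 0}
    - {"fingers": 1, "translation": [0, 0, -14], "roll": 0}
    - {"fingers": 1, "translation": [0, 0, -16], "roll": 0}
    - {"fingers": 1, "translation": [2, -0.3, -16], "roll": 0}
    - {"fingers": 1, "translation": [5, -0.8, -16], "roll": 0}
    - {"fingers": 1, "translation": [8.5, -1.3, -16], "roll": 0}
    - {"fingers": 1, "translation": [12, -1.9, -16], "roll": 0}
    - {"fingers": 1, "translation": [15.5, -2.4, -16], "roll": 0}
    - {"fingers": 1, "translation": [19, -3.0, -16], "roll": 0}
    - {"fingers": 1, "translation": [22.5, -3.5, -16], "roll": 0}
    - {"fingers": 1, "translation": [26, -4.0, -16], "roll": 0}
    - {"fingers": 1, "translation": [29, -4.5, -16], "roll": 0}
    - {"fingers": 1, "translation": [31, -4.9, -16], "roll": 0}
    - {"fingers": 1, "translation": [32.6, -5.1, -16], "roll": 0}
    - {"fingers": 1, "translation": [32.6, -5.1, -16], "roll": 0}
    - {"fingers": 1, "translation": [32.6, -5.1, -16], "roll": 0}

```text
clock: 5.37
eef_pos: [0.5662, 0.1653, 0.2358]
tool_rot: [0.838, 0.546, -0.001, -0.0]
ft_force: [-0.9, -0.2, -1.1]
grip_width: 0.0361
```

```bash
python3 - <<'E'
from h import *
o,M=st(); cams('scene','side')
p=o['eef_pos']
def c(n,P,w=84,h=96,s=4.5):
    u=proj(n,P).astype(int);x0,y0=u[0]-w//2,u[1]-h//2
    print(n,x0,y0,proj(n,P),proj(n,p+[0,0,-.065]),proj(n,[.5675,.165,.128]))
    return cv2.resize(ld(n)[0][y0:y0+h,x0:x0+w,::-1],None,fx=s,fy=s,interpolation=cv2.INTER_CUBIC)
P=[.567,.165,.16]
a=np.hstack([c('scene',P),c('side',P)]);cv2.imwrite('pics/d.png',a);print(a.shape)
E
```

```text
t 5.37 pos [0.5662 0.1653 0.2358] yaw 66.2 z [-1.5e-03 -9.0e-04 -1.0e+00] F [-0.91 -0.18 -1.08] M [-0.05  0.03  0.03] w 0.0361 q [16.3 24.4 14.  79.6 -0.  40.1]
scene 325 191 [367.21932801 239.36100548] [369.01694642 236.85010203] [362.78485854 245.89243238]
side 178 52 [220.67191754 100.35539668] [220.1245597   96.95113268] [221.54555854 110.23123141]
(432, 756, 3)
```

View pics/d.png

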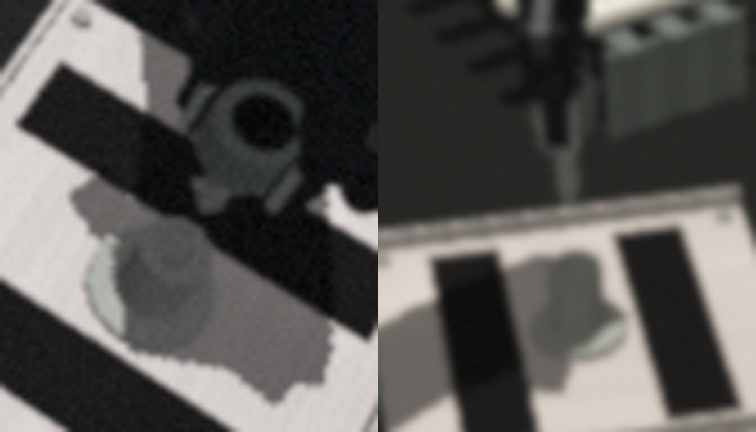

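```bash
python3 - <<'E'
from h import *
o,M=st();p=o['eef_pos']
k=((264.5)/4.5-.5+325,(122.5)/4.5-.5+191); t=(178+190.5/4.5-.5,52+200.5/4.5-.5)
f=lambda x,y,x0,y0:((x+.5)/6-.5+x0,(y+.5)/6-.5+y0)
hs,hd=f(204,419-288,330,225),f(576-384,386-288,190,95)
zk=p[2]+.004
print('scene knob',atz('scene',k,zk+.013)-p,'hub',atz('scene',hs,.128)-p)
print('side tip',atz('side',t,zk-.069)-p,'hub',atz('side',hd,.128)-p)
# other estimate of hub in d.png
print('hub d',atz('scene',(325+178.5/4.5-.5,191+243.5/4.5-.5),.128)-p,atz('side',(178+(573.5-378)/4.5-.5,52+262/4.5-.5),.128)-p)
E
```

```text
t 5.47 pos [0.5662 0.1639 0.2361] yaw 66.1 z [-1.e-03 -8.e-04 -1.e+00] F [-0.06  0.17 -1.18] M [-0.03 -0.06  0.05] w 0.0365 q [16.2 24.4 13.9 79.6 -0.  40.1]
scene knob [-0.00019633  0.00286601  0.017     ] hub [ 0.00159901  0.00288041 -0.10812041]
side tip [ 0.00040583  0.00503918 -0.065     ] hub [ 0.00039159 -0.00190539 -0.10812041]
hub d [-0.00267     0.00268392 -0.10812041] [ 0.00046989  0.00389163 -0.10812041]
```

play_rows:
  motion:
    - {"fingers": 1, "translation": [0, 0, 1.5], "roll": 0}
    - {"fingers": 1, "translation": [0, 0, 3], "roll": 0}
    - {"fingers": 1, "translation": [0, 0, 4], "roll": 0}
    - {"fingers": 1, "translation": [0, 0, 4.4], "roll": 0}
    - {"fingers": 1, "translation": [0, 0, 4.7], "roll": 0}
    - {"fingers": 1, "translation": [0, 0, 5], "roll": 0}
    - {"fingers": 1, "translation": [0, 0, 5], "roll": 0}
    - {"fingers": 1, "translation": [0, 0, 5], "roll": 0}

```text
clock: 6.13
eef_pos: [0.567, 0.1646, 0.1868]
tool_rot: [0.838, 0.545, 0.0, 0.0]
ft_force: [0.4, -0.1, -0.9]
grip_width: 0.0364
```

```bash
python3 - <<'E'
from h import *
st()
E
```

```text
t 6.13 pos [0.567  0.1646 0.1868] yaw 66.1 z [ 8.e-04  2.e-04 -1.e+00] F [ 0.38 -0.12 -0.87] M [-0.02  0.02 -0.06] w 0.0364 q [16.2 25.7  8.5 72.8 -0.  40.1]
```

Tip is inside the mouth with no contact force. I'll go lower in small steps.

play_rows:
  motion:
    - {"fingers": 1, "translation": [0, 0, 0.3], "roll": 0}
    - {"fingers": 1, "translation": [0, 0, 0.6], "roll": 0}
    - {"fingers": 1, "translation": [0, 0, 0.9], "roll": 0}
    - {"fingers": 1, "translation": [0, 0, 1.1], "roll": 0}
    - {"fingers": 1, "translation": [0, 0, 1.1], "roll": 0}
    - {"fingers": 1, "translation": [0, 0, 1.1], "roll": 0}

```text
clock: 6.63
eef_pos: [0.5666, 0.1649, 0.1751]
tool_rot: [0.838, 0.546, -0.0, -0.0]
ft_force: [0.0, -0.2, -2.0]
grip_width: 0.0365
```

play_rows:
  motion:
    - {"fingers": 1, "translation": [0, 0, 0.1], "roll": 0}
    - {"fingers": 1, "translation": [0, 0, 0.2], "roll": 0}
    - {"fingers": 1, "translation": [0, 0, 0.2], "roll": 0}
    - {"fingers": 1, "translation": [0, 0, 0.2], "roll": 0}

```text
clock: 6.97
eef_pos: [0.5668, 0.1648, 0.1733]
tool_rot: [0.838, 0.546, 0.0, -0.0]
ft_force: [-0.1, 1.0, -1.0]
grip_width: 0.0369
```

play_rows:
  motion:
    - {"fingers": 1, "translation": [0, 0, 0.1], "roll": 0}
    - {"fingers": 1, "translation": [0, 0, 0.15], "roll": 0}
    - {"fingers": 1, "translation": [0, 0, 0.15], "roll": 0}
    - {"fingers": 1, "translation": [0, 0, 0.15], "roll": 0}

```text
clock: 7.3
eef_pos: [0.5668, 0.1648, 0.1719]
tool_rot: [0.838, 0.546, 0.0, -0.0]
ft_force: [0.7, 1.8, -0.4]
grip_width: 0.0365
```

play_rows:
  motion:
    - {"fingers": 1, "translation": [0, 0, 0.1], "roll": 0}
    - {"fingers": 1, "translation": [0, 0, 0.1], "roll": 0}
    - {"fingers": 1, "translation": [0, 0, 0.1], "roll": 0}

```text
clock: 7.55
eef_pos: [0.5668, 0.1648, 0.1708]
tool_rot: [0.838, 0.546, 0.0, -0.0]
ft_force: [0.3, 1.9, -0.6]
grip_width: 0.0364
```

play_rows:
  motion:
    - {"fingers": 1, "translation": [0, 0, 0.1], "roll": 0}
    - {"fingers": 1, "translation": [0, 0, 0.1], "roll": 0}
    - {"fingers": 1, "translation": [0, 0, 0.1], "roll": 0}

```text
clock: 7.8
eef_pos: [0.5668, 0.1648, 0.1698]
tool_rot: [0.838, 0.546, 0.0, -0.0]
ft_force: [1.4, 1.7, -1.9]
grip_width: 0.0365
```

play_rows:
  motion:
    - {"fingers": 1, "translation": [0, 0, 0.1], "roll": 0}
    - {"fingers": 1, "translation": [0, 0, 0.1], "roll": 0}
    - {"fingers": 1, "translation": [0, 0, 0.1], "roll": 0}

```text
clock: 8.05
eef_pos: [0.5669, 0.1647, 0.1695]
tool_rot: [0.838, 0.545, 0.0, 0.0]
ft_force: [-0.9, 0.6, 4.1]
grip_width: 0.0365
```

play_rows:
  motion:
    - {"fingers": 1, "translation": [0, 0, 0.1], "roll": 0}
    - {"fingers": 1, "translation": [0, 0, 0.1], "roll": 0}
    - {"fingers": 1, "translation": [0, 0, 0.1], "roll": 0}

```text
clock: 8.3
eef_pos: [0.567, 0.1647, 0.1694]
tool_rot: [0.838, 0.545, 0.001, 0.0]
ft_force: [-1.7, 0.5, 8.2]
grip_width: 0.0367
```

play_rows:
  motion:
    - {"fingers": 1, "translation": [0, 0, -0.08], "roll": -5}
    - {"fingers": 1, "translation": [0, 0, -0.1], "roll": -10}
    - {"fingers": 1, "translation": [0, 0, -0.12], "roll": -15}
    - {"fingers": 1, "translation": [0, 0, -0.12], "roll": -15}
    - {"fingers": 1, "translation": [0, 0, -0.12], "roll": -15}

```text
clock: 8.72
eef_pos: [0.5673, 0.1648, 0.17]
tool_rot: [0.76, 0.65, 0.001, 0.0]
ft_force: [0.5, 1.4, 6.0]
grip_width: 0.0363
```

```bash
python3 - <<'E'
from h import *
st()
E
```

```text
t 8.72 pos [0.5673 0.1648 0.17  ] yaw 81.0 z [ 2.1e-03  5.0e-04 -1.0e+00] F [0.46 1.45 5.95] M [ 0.29 -0.03  0.02] w 0.0363 q [16.2 26.2  6.9 70.5 -0.  25.2]
```

play_rows:
  motion:
    - {"fingers": 1, "translation": [0, 0, -0.02], "roll": -5}
    - {"fingers": 1, "translation": [0, 0, -0.03], "roll": -10}
    - {"fingers": 1, "translation": [0, 0, -0.05], "roll": -15}
    - {"fingers": 1, "translation": [0, 0, -0.05], "roll": -15}

```text
clock: 9.05
eef_pos: [0.5674, 0.1648, 0.1704]
tool_rot: [0.668, 0.744, 0.001, 0.001]
ft_force: [0.5, 1.8, 4.7]
grip_width: 0.0368
```

play_rows:
  motion:
    - {"fingers": 1, "translation": [0, 0, -0.02], "roll": -5}
    - {"fingers": 1, "translation": [0, 0, -0.03], "roll": -10}
    - {"fingers": 1, "translation": [0, 0, -0.05], "roll": -15}
    - {"fingers": 1, "translation": [0, 0, -0.05], "roll": -15}

```text
clock: 9.38
eef_pos: [0.5671, 0.1646, 0.1707]
tool_rot: [0.566, 0.825, 0.0, 0.001]
ft_force: [-0.8, 1.0, 5.8]
grip_width: 0.0363
```

play_rows:
  motion:
    - {"fingers": 1, "translation": [0, 0, -0.02], "roll": -5}
    - {"fingers": 1, "translation": [0, 0, -0.03], "roll": -10}
    - {"fingers": 1, "translation": [0, 0, -0.04], "roll": -15}
    - {"fingers": 1, "translation": [0, 0, -0.04], "roll": -15}

```text
clock: 9.72
eef_pos: [0.5665, 0.1647, 0.1705]
tool_rot: [0.454, 0.891, -0.0, -0.0]
ft_force: [-1.0, 1.8, 2.0]
grip_width: 0.0364
```

play_rows:
  motion:
    - {"fingers": 1, "translation": [0, 0, -0.02], "roll": -5}
    - {"fingers": 1, "translation": [0, 0, -0.03], "roll": -10}
    - {"fingers": 1, "translation": [0, 0, -0.04], "roll": -15}
    - {"fingers": 1, "translation": [0, 0, -0.04], "roll": -15}

```text
clock: 10.05
eef_pos: [0.5663, 0.1646, 0.1699]
tool_rot: [0.334, 0.943, -0.0, -0.001]
ft_force: [0.9, 1.8, -1.0]
grip_width: 0.0366
```

Upward force vanished between yaw 111° and 141°, which is the drop. I'll lower to follow it and confirm about 6 mm.

play_rows:
  motion:
    - {"fingers": 1, "translation": [0, 0, 0.1], "roll": 0}
    - {"fingers": 1, "translation": [0, 0, 0.2], "roll": 0}
    - {"fingers": 1, "translation": [0, 0, 0.25], "roll": 0}
    - {"fingers": 1, "translation": [0, 0, 0.25], "roll": 0}

```text
clock: 10.38
eef_pos: [0.5665, 0.1646, 0.1678]
tool_rot: [0.334, 0.943, -0.0, -0.0]
ft_force: [1.2, 1.1, -1.4]
grip_width: 0.0368
```

```bash
python3 - <<'E'
from h import *
st()
E
```

```text
t 10.38 pos [0.5665 0.1646 0.1678] yaw 141.0 z [-7.e-04 -3.e-04 -1.e+00] F [ 1.23  1.1  -1.44] M [ 0.3  -0.21 -0.03] w 0.0368 q [ 16.2  26.3   6.7  70.4  -0.  -34.8]
```

play_rows:
  motion:
    - {"fingers": 1, "translation": [0, 0, 0.1], "roll": 0}
    - {"fingers": 1, "translation": [0, 0, 0.15], "roll": 0}
    - {"fingers": 1, "translation": [0, 0, 0.15], "roll": 0}

```text
clock: 10.63
eef_pos: [0.5666, 0.1646, 0.1666]
tool_rot: [0.333, 0.943, -0.0, -0.0]
ft_force: [0.3, 0.8, -1.0]
grip_width: 0.0363
```

play_rows:
  motion:
    - {"fingers": 1, "translation": [0, 0, 0.1], "roll": 0}
    - {"fingers": 1, "translation": [0, 0, 0.1], "roll": 0}
    - {"fingers": 1, "translation": [0, 0, 0.1], "roll": 0}

```text
clock: 10.88
eef_pos: [0.5667, 0.1647, 0.1662]
tool_rot: [0.333, 0.943, 0.0, 0.0]
ft_force: [0.5, 0.2, 2.0]
grip_width: 0.0367
```

play_rows:
  motion:
    - {"fingers": 1, "translation": [0, 0, 0.1], "roll": 0}
    - {"fingers": 1, "translation": [0, 0, 0.1], "roll": 0}
    - {"fingers": 1, "translation": [0, 0, 0.1], "roll": 0}

```text
clock: 11.13
eef_pos: [0.5668, 0.1648, 0.166]
tool_rot: [0.333, 0.943, 0.0, 0.0]
ft_force: [-0.8, 1.0, 6.2]
grip_width: 0.0364
```

play_rows:
  motion:
    - {"fingers": 1, "translation": [0, 0, -0.1], "roll": 0}
    - {"fingers": 1, "translation": [0, 0, -0.15], "roll": 0}
    - {"fingers": 1, "translation": [0, 0, -0.12], "roll": 7}
    - {"fingers": 1, "translation": [0, 0, -0.1], "roll": 14}
    - {"fingers": 1, "translation": [0, 0, -0.08], "roll": 21}
    - {"fingers": 1, "translation": [0, 0, -0.06], "roll": 28}
    - {"fingers": 1, "translation": [0, 0, -0.03], "roll": 35}
    - {"fingers": 1, "translation": [0, 0, -0.01], "roll": 42}
    - {"fingers": 1, "translation": [0, 0, 0.01], "roll": 49}
    - {"fingers": 1, "translation": [0, 0, 0.03], "roll": 55}
    - {"fingers": 1, "translation": [0, 0, 0.05], "roll": 60}
    - {"fingers": 1, "translation": [0, 0, 0.05], "roll": 60}
    - {"fingers": 1, "translation": [0, 0, 0.05], "roll": 60}

```text
clock: 12.22
eef_pos: [0.567, 0.1648, 0.1642]
tool_rot: [0.759, 0.651, 0.0, 0.0]
ft_force: [1.0, 1.6, 0.4]
grip_width: 0.036
```

```bash
python3 - <<'E'
from h import *
st()
E
```

```text
t 12.22 pos [0.567  0.1648 0.1642] yaw 81.2 z [ 4.e-04  2.e-04 -1.e+00] F [1.03 1.65 0.43] M [ 0.38 -0.2   0.  ] w 0.0360 q [16.2 26.5  6.4 69.9  0.  25. ]
```

play_rows:
  motion:
    - {"fingers": 1, "translation": [0, 0, 0.02], "roll": 7}
    - {"fingers": 1, "translation": [0, 0, 0.05], "roll": 14}
    - {"fingers": 1, "translation": [0, 0, 0.07], "roll": 21}
    - {"fingers": 1, "translation": [0, 0, 0.09], "roll": 28}
    - {"fingers": 1, "translation": [0, 0, 0.12], "roll": 35}
    - {"fingers": 1, "translation": [0, 0, 0.14], "roll": 42}
    - {"fingers": 1, "translation": [0, 0, 0.16], "roll": 49}
    - {"fingers": 1, "translation": [0, 0, 0.19], "roll": 56}
    - {"fingers": 1, "translation": [0, 0, 0.21], "roll": 63}
    - {"fingers": 1, "translation": [0, 0, 0.23], "roll": 70}
    - {"fingers": 1, "translation": [0, 0, 0.26], "roll": 77}
    - {"fingers": 1, "translation": [0, 0, 0.28], "roll": 84}
    - {"fingers": 1, "translation": [0, 0, 0.3], "roll": 91}
    - {"fingers": 1, "translation": [0, 0, 0.33], "roll": 98}
    - {"fingers": 1, "translation": [0, 0, 0.35], "roll": 105}
    - {"fingers": 1, "translation": [0, 0, 0.37], "roll": 112}
    - {"fingers": 1, "translation": [0, 0, 0.4], "roll": 119}
    - {"fingers": 1, "translation": [0, 0, 0.42], "roll": 126}
    - {"fingers": 1, "translation": [0, 0, 0.43], "roll": 130}
    - {"fingers": 1, "translation": [0, 0, 0.43], "roll": 130}

```text
clock: 13.88
eef_pos: [0.5671, 0.1648, 0.16]
tool_rot: [0.911, -0.413, 0.0, -0.0]
ft_force: [1.9, 2.0, 1.1]
grip_width: 0.0366
```

```bash
python3 - <<'E'
from h import *
st()
E
```

```text
t 13.88 pos [0.5671 0.1648 0.16  ] yaw -48.8 z [ 9.e-04  2.e-04 -1.e+00] F [1.86 2.02 1.12] M [ 0.3  -0.31 -0.04] w 0.0366 q [ 16.2  26.6   6.   69.3  -0.  155. ]
```

play_rows:
  motion:
    - {"fingers": -0.5, "translation": [0, 0, 0], "roll": 0}
    - {"fingers": -0.5, "translation": [0, 0, 0], "roll": 0}
    - {"fingers": -0.5, "translation": [0, 0, 0], "roll": 0}
    - {"fingers": -0.5, "translation": [0, 0, 0], "roll": 0}
    - {"fingers": -0.5, "translation": [0, 0, 0], "roll": 0}
    - {"fingers": -0.5, "translation": [0, 0, 0], "roll": 0}
    - {"fingers": -0.5, "translation": [0, 0, 0], "roll": 0}
    - {"fingers": -0.5, "translation": [0, 0, 0], "roll": 0}

```text
clock: 14.55
eef_pos: [0.5667, 0.1647, 0.16]
tool_rot: [0.91, -0.414, 0.0, 0.0]
ft_force: [-0.1, 0.6, -0.6]
grip_width: 0.0646
```

```bash
python3 - <<'E'
from h import *
st(); cams('scene','side')
def c(n,P,w=84,h=96,s=4.5):
    u=proj(n,P).astype(int);x0,y0=u[0]-w//2,u[1]-h//2
    print(n,x0,y0,(proj(n,[.567,.165,.170])-[x0,y0])*s)
    return cv2.resize(ld(n)[0][y0:y0+h,x0:x0+w,::-1],None,fx=s,fy=s,interpolation=cv2.INTER_CUBIC)
P=[.567,.165,.16]
cv2.imwrite('pics/e.png',np.hstack([c('scene',P),c('side',P)]))
E
```

```text
t 14.55 pos [0.5667 0.1647 0.16  ] yaw -48.9 z [-0. -0. -1.] F [-0.13  0.63 -0.57] M [-0.02  0.04 -0.02] w 0.0646 q [ 16.2  26.6   5.9  69.3  -0.  155.1]
scene 325 191 [196.43296744 208.26274194]
side 178 52 [191.02046272 203.32461893]
```

View pics/e.png

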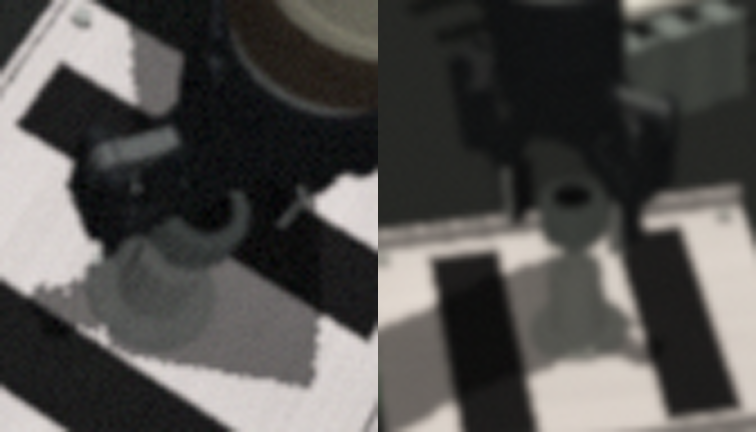

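The screw stands upright in the hub by itself after release: side-view knob top at (574,196), upright shank and boss below it. Now I'll turn the open gripper back and regrip.

play_rows:
  motion:
    - {"fingers": -0.5, "translation": [0, 0, 0], "roll": -7}
    - {"fingers": -0.5, "translation": [0, 0, 0], "roll": -14}
    - {"fingers": -0.5, "translation": [0, 0, 0], "roll": -21}
    - {"fingers": -0.5, "translation": [0, 0, 0], "roll": -28}
    - {"fingers": -0.5, "translation": [0, 0, 0], "roll": -35}
    - {"fingers": -0.5, "translation": [0, 0, 0], "roll": -42}
    - {"fingers": -0.5, "translation": [0, 0, 0], "roll": -49}
    - {"fingers": -0.5, "translation": [0, 0, 0], "roll": -56}
    - {"fingers": -0.5, "translation": [0, 0, 0], "roll": -63}
    - {"fingers": -0.5, "translation": [0, 0, 0], "roll": -70}
    - {"fingers": -0.5, "translation": [0, 0, 0], "roll": -77}
    - {"fingers": -0.5, "translation": [0, 0, 0], "roll": -84}
    - {"fingers": -0.5, "translation": [0, 0, 0], "roll": -91}
    - {"fingers": -0.5, "translation": [0, 0, 0], "roll": -98}
    - {"fingers": -0.5, "translation": [0, 0, 0], "roll": -105}
    - {"fingers": -0.5, "translation": [0, 0, 0], "roll": -112}
    - {"fingers": -0.5, "translation": [0, 0, 0], "roll": -119}
    - {"fingers": -0.5, "translation": [0, 0, 0], "roll": -126}
    - {"fingers": -0.5, "translation": [0, 0, 0], "roll": -130}
    - {"fingers": -0.5, "translation": [0, 0, 0], "roll": -130}

```text
clock: 16.32
eef_pos: [0.5667, 0.1647, 0.1601]
tool_rot: [0.759, 0.651, 0.0, 0.0]
ft_force: [0.1, -0.9, -0.4]
grip_width: 0.0645
```

play_rows:
  motion:
    - {"fingers": -0.5, "translation": [0, 0, 0], "roll": -7}
    - {"fingers": -0.5, "translation": [0, 0, 0], "roll": -14}
    - {"fingers": -0.5, "translation": [0, 0, 0], "roll": -21}
    - {"fingers": -0.5, "translation": [0, 0, 0], "roll": -28}
    - {"fingers": -0.5, "translation": [0, 0, 0], "roll": -35}
    - {"fingers": -0.5, "translation": [0, 0, 0], "roll": -42}
    - {"fingers": -0.5, "translation": [0, 0, 0], "roll": -49}
    - {"fingers": -0.5, "translation": [0, 0, 0], "roll": -56}
    - {"fingers": -0.5, "translation": [0, 0, 0], "roll": -60}
    - {"fingers": -0.5, "translation": [0, 0, 0], "roll": -60}
    - {"fingers": -0.5, "translation": [0, 0, 0], "roll": -60}
    - {"fingers": 1, "translation": [0, 0, 0], "roll": -60}
    - {"fingers": 1, "translation": [0, 0, 0], "roll": -60}
    - {"fingers": 1, "translation": [0, 0, 0], "roll": -60}
    - {"fingers": 1, "translation": [0, 0, 0], "roll": -60}
    - {"fingers": 1, "translation": [0, 0, 0], "roll": -60}
    - {"fingers": 1, "translation": [0, 0, 0], "roll": -60}
    - {"fingers": 1, "translation": [0, 0, 0], "roll": -60}
    - {"fingers": 1, "translation": [0, 0, 0], "roll": -60}
    - {"fingers": 1, "translation": [0, 0, 0], "roll": -60}

```text
clock: 17.98
eef_pos: [0.5669, 0.1648, 0.1602]
tool_rot: [0.333, 0.943, 0.0, 0.0]
ft_force: [1.0, 0.7, 1.8]
grip_width: 0.0366
```

```bash
python3 - <<'E'
from h import *
st()
E
```

```text
t 17.98 pos [0.5669 0.1648 0.1602] yaw 141.1 z [ 5.e-04  2.e-04 -1.e+00] F [1.01 0.66 1.76] M [ 0.02 -0.07  0.01] w 0.0366 q [ 16.2  26.6   6.   69.3   0.  -34.9]
```

play_rows:
  motion:
    - {"fingers": 1, "translation": [0, 0, 0.02], "roll": 7}
    - {"fingers": 1, "translation": [0, 0, 0.05], "roll": 14}
    - {"fingers": 1, "translation": [0, 0, 0.07], "roll": 21}
    - {"fingers": 1, "translation": [0, 0, 0.09], "roll": 28}
    - {"fingers": 1, "translation": [0, 0, 0.12], "roll": 35}
    - {"fingers": 1, "translation": [0, 0, 0.14], "roll": 42}
    - {"fingers": 1, "translation": [0, 0, 0.16], "roll": 49}
    - {"fingers": 1, "translation": [0, 0, 0.19], "roll": 56}
    - {"fingers": 1, "translation": [0, 0, 0.21], "roll": 63}
    - {"fingers": 1, "translation": [0, 0, 0.23], "roll": 70}
    - {"fingers": 1, "translation": [0, 0, 0.26], "roll": 77}
    - {"fingers": 1, "translation": [0, 0, 0.28], "roll": 84}
    - {"fingers": 1, "translation": [0, 0, 0.3], "roll": 91}
    - {"fingers": 1, "translation": [0, 0, 0.33], "roll": 98}
    - {"fingers": 1, "translation": [0, 0, 0.35], "roll": 105}
    - {"fingers": 1, "translation": [0, 0, 0.37], "roll": 112}
    - {"fingers": 1, "translation": [0, 0, 0.4], "roll": 119}
    - {"fingers": 1, "translation": [0, 0, 0.42], "roll": 126}
    - {"fingers": 1, "translation": [0, 0, 0.43], "roll": 130}
    - {"fingers": 1, "translation": [0, 0, 0.43], "roll": 130}

```text
clock: 19.65
eef_pos: [0.5673, 0.1652, 0.1561]
tool_rot: [0.995, 0.096, 0.001, -0.0]
ft_force: [2.7, 1.0, 1.7]
grip_width: 0.0363
```

```bash
python3 - <<'E'
from h import *
st()
E
```

```text
t 19.65 pos [0.5673 0.1652 0.1561] yaw 11.1 z [ 0.0015  0.0011 -1.    ] F [2.75 0.97 1.66] M [ 0.38 -0.34  0.02] w 0.0363 q [16.2 26.8  5.6 68.7  0.  95.1]
```

play_rows:
  motion:
    - {"fingers": 1, "translation": [0, 0, 0.02], "roll": 7}
    - {"fingers": 1, "translation": [0, 0, 0.05], "roll": 14}
    - {"fingers": 1, "translation": [0, 0, 0.07], "roll": 21}
    - {"fingers": 1, "translation": [0, 0, 0.09], "roll": 28}
    - {"fingers": 1, "translation": [0, 0, 0.12], "roll": 35}
    - {"fingers": 1, "translation": [0, 0, 0.14], "roll": 42}
    - {"fingers": 1, "translation": [0, 0, 0.16], "roll": 49}
    - {"fingers": 1, "translation": [0, 0, 0.19], "roll": 56}
    - {"fingers": 1, "translation": [0, 0, 0.2], "roll": 60}
    - {"fingers": 1, "translation": [0, 0, 0.2], "roll": 60}
    - {"fingers": 1, "translation": [0, 0, 0.2], "roll": 60}
    - {"fingers": 1, "translation": [0, 0, 0.2], "roll": 60}

```text
clock: 20.65
eef_pos: [0.5673, 0.165, 0.1541]
tool_rot: [0.911, -0.413, 0.001, -0.001]
ft_force: [2.4, 1.4, 1.5]
grip_width: 0.0363
```

```bash
python3 - <<'E'
from h import *
st(); cams('scene','side')
def c(n,P,w=84,h=96,s=4.5):
    u=proj(n,P).astype(int);x0,y0=u[0]-w//2,u[1]-h//2
    print(n,x0,y0,(proj(n,[.567,.165,.170])-[x0,y0])*s)
    return cv2.resize(ld(n)[0][y0:y0+h,x0:x0+w,::-1],None,fx=s,fy=s,interpolation=cv2.INTER_CUBIC)
P=[.567,.165,.16]
cv2.imwrite('pics/f.png',np.hstack([c('scene',P),c('side',P)]))
E
```

```text
t 20.65 pos [0.5673 0.165  0.1541] yaw -48.7 z [ 1.5e-03  7.0e-04 -1.0e+00] F [2.36 1.37 1.46] M [ 0.43 -0.53  0.02] w 0.0363 q [ 16.2  26.9   5.4  68.4   0.  154.9]
scene 325 191 [196.43296744 208.26274194]
side 178 52 [191.02046272 203.32461893]
```

View pics/f.png

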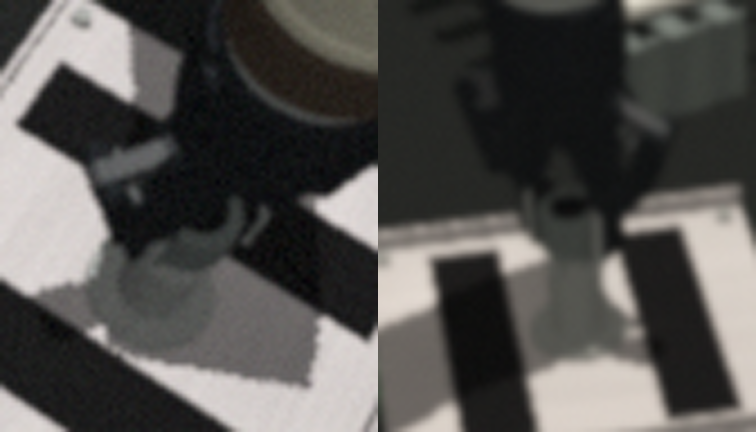

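play_rows:
  motion:
    - {"fingers": 1, "translation": [0, 0, -0.1], "roll": 0}
    - {"fingers": 1, "translation": [0, 0, -0.2], "roll": 0}
    - {"fingers": 1, "translation": [0, 0, -0.3], "roll": 0}
    - {"fingers": 1, "translation": [0, 0, -0.3], "roll": 0}

```text
clock: 21.08
eef_pos: [0.5666, 0.1651, 0.1557]
tool_rot: [0.911, -0.413, -0.001, -0.0]
ft_force: [4.4, 3.2, -3.8]
grip_width: 0.0364
```

play_rows:
  motion:
    - {"fingers": 1, "translation": [0, 0, 0.1], "roll": 0}
    - {"fingers": 1, "translation": [0, 0, 0.2], "roll": 0}
    - {"fingers": 1, "translation": [0, 0, 0.3], "roll": 0}
    - {"fingers": 1, "translation": [0, 0, 0.35], "roll": 0}
    - {"fingers": 1, "translation": [0, 0, 0.35], "roll": 0}

```text
clock: 21.5
eef_pos: [0.5668, 0.1651, 0.154]
tool_rot: [0.91, -0.414, 0.0, -0.001]
ft_force: [1.7, 3.4, 4.6]
grip_width: 0.0362
```

play_rows:
  motion:
    - {"fingers": 1, "translation": [0, 0, -0.06], "roll": 0}
    - {"fingers": 1, "translation": [0, 0, -0.06], "roll": 0}
    - {"fingers": 1, "translation": [0, 0, -0.06], "roll": 0}

```text
clock: 21.75
eef_pos: [0.5668, 0.165, 0.1541]
tool_rot: [0.91, -0.414, 0.0, -0.0]
ft_force: [2.8, 4.0, 3.2]
grip_width: 0.0363
```

```bash
python3 - <<'E'
from h import *
st(); print(bot.job_done())
E
```

```text
t 21.75 pos [0.5668 0.165  0.1541] yaw -48.9 z [ 5.e-04  7.e-04 -1.e+00] F [2.75 3.99 3.15] M [ 1.04 -0.49 -0.02] w 0.0363 q [ 16.2  26.9   5.4  68.5   0.  155.1]
the job is handed in; nothing more can be done
None
```

The hand screw is started in the hub and turned forward about one full turn. The gripper was still holding the knob upright when I handed the job in at 21.75 s of the 72 s allowed.

- **Drop:** I took the larger grey screw from the sleeve and rested its lugs on the thread. I then turned it backward with a light push of 5–8 N. The upward force vanished between about 115° and 126° of gripper yaw. By yaw 141° the screw had gone down about 4.4 mm from the last height read before the drop. That fits a 6 mm drop plus the climb from overshooting.
- **Forward turn:** I turned it about 380° clockwise from there, with one regrip partway. That is about 360° from the drop. The drop angle is only known to about ±6°, so the full turn is uncertain by the same amount.
- **Last checks:**
  - Lifting 3 mm was blocked after about 1.6 mm, which matches the thread's 2 mm play.
  - The lugs are about 17 mm below the mouth by arm height, against a nominal 18 mm. I put the difference down to grip offset and push.
  - The last recorded wrist force was about 6 N, mostly sideways and slightly higher than before.
- **Not checked:** I took no final picture of the bottle, beaker and tip box. None of the moves went near them.

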